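Reseat a loose relay and close the relay box

TASK

The blue relay in the open relay box has worked loose and stands up out of its socket: gently press it fully home with your fingertips, without pulling it out or pressing on the black relays beside it. Then push the cover over and press it down until its clip snaps shut, and withdraw. Leave the other things on the bench where they are.

Things in the scene. Friction and masses are not known exactly. Their poses are not given: they have to be found in the camera images.
- relay_box: black fuse and relay box, fixed to the bench by an ear with a screw at each end. Origin: centre of its underside. Its x axis points from the clip side (front) to the hinge side (back), y along its length, z up. Base 88 (x) by 220 (y) by 40 mm high, ears to y = +-132 mm. Four relays stand in one row at x = -16 mm, y = -66, -22, 22 and 66 mm (44 mm apart, which relay is where varies); behind them at x = 24 mm a row of coloured blade fuses, up to 45 mm high
- relay_blue (a joint): height in m by which the blue relay stands above its home position: 0 = fully home, at the start about 0.008 to 0.010; it slides straight down in its socket against about 5 N of steady friction and stops hard at 0, and stays where it is left
- relay_blue_top (a point): centre of the top face of the blue relay (top face 24 mm along the box's x, 22 mm along y; case 26 mm tall); fully home it is 60 mm above the bench
- relay_black_1_top (a point): centre of the top face of a black relay of the same size, already home (60 mm above the bench)
- relay_black_2_top (a point): the same for the second black relay
- relay_black_3_top (a point): the same for the third black relay
- cover (a joint): angle of the black cover in rad: 0 = shut, at the start it stands open at about 1.75 to 1.95, leaning back away from the relays; it can open to 1.98. The hinge is stiff (about 0.12 N m), so the cover stays where it is left. In the last 9 mm of its free edge it rides on the clip, which must be overcome (some 6 to 10 N pressed down near the middle of the front edge), then it snaps shut at 0 and the clip holds it. A relay that stands up is in its way
- cover_hinge (a point): middle of the cover's hinge line, which runs along the box's y axis, at x = 47 mm of the box and 41 mm above the bench
- cover_edge (a point): middle of the cover's free edge, on its outer side. The cover is a shallow lid 94 mm from hinge to free edge, 226 mm long and 26 mm deep; open, its flat outer side looks away from the relays and the free edge is up; shut, its outer side is level, 67 mm above the bench
- clip: grey spring clip, 24 mm wide, in the middle of the box's front wall, reaching 55 mm above the bench; it gives way by itself. Origin at its foot
- spare_relay: bystander: a spare blue relay lying on its side on the bench, 24x34x22 mm, not in the box
- key_fob: bystander: black key fob, 33x72x12 mm
- fuse_carton: bystander: cream-coloured small box, 36x56x18 mm
- flux_bottle: bystander: small white bottle with black cap, 27x27x62 mm
- marker: bystander: white marker with black cap, 16x132x16 mm
- driver_red: bystander: silver precision screwdriver with a red band, 10x115x10 mm
- tweezers: bystander: steel tweezers, 12x124x9 mm

How it is judged:
By the outcome, as a careful person would: the job done as asked, in the order asked, and still so for the second after the job is handed in, with the robot touching nothing.
It also fails if it takes over 51 s, if anything falls off the work surface, if the arm or the gripper's body presses on something with over 40 N, if the wrist force passes 120 N, or if a joint passes its speed limit or range.

ROBOT

A 6-joint arm with a two-finger parallel gripper is mounted at the origin on a cart in front of the work surface, level with it; the furniture and walls round the work are solid. World frame = base frame: x ahead of the robot, y to its left, z up, the work surface at z = 0. Lengths are in m, angles in rad, forces in N, time in s.
With the tool pointing down it reaches from about 0.225 to 0.875 m from the base axis. Payload 3.4 kg.
Tool frame: the origin (TCP) lies between the finger pads; the fingertips stand 11 mm ahead of it and the grasp point (between the pads) lies 8 mm behind it; z points along the fingers, y is the line along which they close (so a half turn about z gives the same grasp; the last joint's range is limited). The gripper opens to 85 mm and grips with 20 to 120 N. Pads are 22 mm wide; open, the fingers measure 114 mm over their backs; the gripper's body (76 mm by 85 mm) begins 54 mm behind the grasp point. The pads swing forward as they close: fully open they stand 13 mm farther back than shut.
Start: joints at [-1.419, 0.276, 1.505, -0, 1.361, -0.121], TCP at [0.155, -0.554, 0.242] pointing down, gripper open.
Joint ranges: [-2.89, 2.89], [-0.75, 2.08], [0.22, 2.7], [-1.18, 4.32], [0.11, 2.71], [-2.7, 2.7]. Speed limits (rad/s): [2.57, 2.57, 3.14, 3.14, 3.14, 3.14].

INTERFACE

Orientations are given as a unit quaternion [w, x, y, z].
In Python, from rig import sensors, eyes, manip gives the robot as it stands.
- The arm moves only by the tool drive_tool, never from a script. Its argument "deltas" is a list of rows, each an object with "linear": the shift along the world's x, y, z in mm, a list of three; "twist": the turn about the world's z in degrees; "claw": the opening, from 0 (shut) to 1 (fully open). In form: [{"linear": [tx, ty, tz], "twist": twist, "claw": claw}, ...]. A call has 1 to 12 rows; each row is the pose to reach, as a shift and turn from the pose commanded when the call began; what a row does not reach only later rows make up. A row lasts 1/12 s, in which the tool goes at most 41.7 mm and 7.16 degrees, less where a joint would pass 70% of its speed; a pose out of reach is approached as far as the arm can. A call with a gripper value outside its range is refused whole. The fingers move at their own pace and stop on an object; "squeeze" is the grip in N (left out, the last holds). Time passes only in rows, so rows that repeat a pose let the fingers close. It gives the time, the measured TCP pose, the force, the opening and the grip force at its end, in the units of the state.
- sensors.get_state(): the state, without advancing time (a new reading comes with each control period).
- eyes.get_image(name): name is "side" or "top"; returns the picture (384x512x3 uint8, red, green, blue); there is no depth.
- eyes.camera_model(name): a dict with "intrinsics" (3x3 intrinsics, pixels), "R" (3x3) and "t" (3): a world point X has camera coordinates R X + t. Camera axes: x right, y down, z forward; pixel columns grow to the right and rows downward; lengths in m; the calibration is good to about 2 mm. A picture is of the moment at which its call begins. camera_model takes no time and is no camera call.
- manip.sign_off(): hands the job in; it is judged then, once.
The state is a dict: "clock": time; "qpos": joint angles; "qd": joint speeds; "effort": joint torques, N m; "position": TCP position; "ee_rot": TCP orientation; "contact_force": force on the tool from outside, world axes, zero at the start; "moment": the same for the moment, N m; "width": finger opening in m; "gripper_force": force on a finger pad.
Only numpy, scipy, OpenCV 4.12 (cv2) and the standard library are available. Lean on these libraries where they do the work, as an engineer would, in place of code of your own. Each camera call takes 0.05 s, during which the arm holds its last target. There are 200 camera calls.

## Working session

There is one attempt and no reset: what is moved stays moved. The work goes in short steps, Python scripts to look and compute and a tool call to move; the robot and the scene stay as the last step left them, time stands still between calls to the robot, and variables do not carry over. Pictures are saved under pics/ and viewed, at most 10 in all, crops included, and the job is handed in when it is done.

Besides the shell and the picture viewer there is one more tool, called after "Emit:" as name(argument=value, ...), one argument or row to a line, values as JSON. drive_tool: Moves the arm, as the interface text tells. Its arguments: {"type":"object","properties":{"deltas":{"type":"array","items":{"type":"object","properties":{"linear":{"type":"array","items":{"type":"number"}},"twist":{"type":"number"},"claw":{"type":"number"}}}},"squeeze":{"type":"number"}},"required":["deltas"]}

```bash
mkdir -p pics; python3 - <<'E'
from rig import sensors, eyes
import cv2,numpy as np
s=sensors.get_state();print(s)
for n in("top","side"):
    cv2.imwrite(f"pics/{n}0.png",cv2.resize(eyes.get_image(n)[:,:,::-1],(800,600),interpolation=cv2.INTER_CUBIC))
    m=eyes.camera_model(n);print(n,m, -np.array(m["R"]).T@m["t"])
E
```

```text
{'clock': 0.0, 'qpos': array([-1.41901586e+00,  2.76596918e-01,  1.50616832e+00, -1.23370255e-05,
        1.36064950e+00, -1.20983799e-01]), 'qd': array([-0.0002536 ,  0.00249986, -0.00124099,  0.0011098 ,  0.00167276,
        0.00095437]), 'effort': array([ 5.95651491e-04, -4.16771257e+01, -2.45805413e+01,  4.52854522e-06,
        1.08592690e-02,  9.29051993e-06]), 'position': array([ 0.15482401, -0.55323566,  0.24142455]), 'ee_rot': array([-9.10843502e-04,  9.90713776e-01,  1.35960965e-01, -2.00589302e-05]), 'contact_force': array([-0.75971344, -0.23666866, -0.22897617]), 'moment': array([-0.03657848, -0.03086135,  0.04203642]), 'gripper_force': 0.0, 'width': 0.0851682991513427}
top {'intrinsics': array([[362.45945803,   0.        , 254.18622681],
       [  0.        , 362.45945803, 194.3875875 ],
       [  0.        ,   0.        ,   1.        ]]), 'R': array([[-0.00820466, -0.99967472,  0.02414816],
       [-0.99778276,  0.00658932, -0.06622804],
       [ 0.06604738, -0.024638  , -0.99751226]]), 't': array([0.05355563, 0.53585842, 1.08519136])} [0.46343565 0.0767442  1.11668728]
side {'intrinsics': array([[458.93623719,   0.        , 251.2034812 ],
       [  0.        , 458.93623719, 196.11550749],
       [  0.        ,   0.        ,   1.        ]]), 'R': array([[-0.95235969, -0.30453783, -0.01636242],
       [-0.11439973,  0.40645817, -0.90647915],
       [ 0.28270784, -0.86142235, -0.42193342]]), 't': array([0.52846831, 0.10739401, 1.41266695])} [0.11620574 1.3341903  0.70204885]
```

View pics/top0.png

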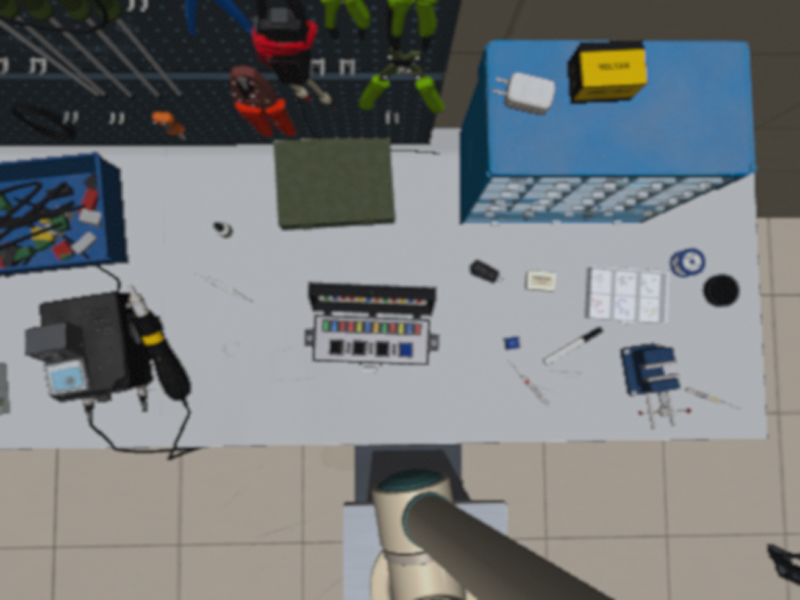

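View pics/side0.png

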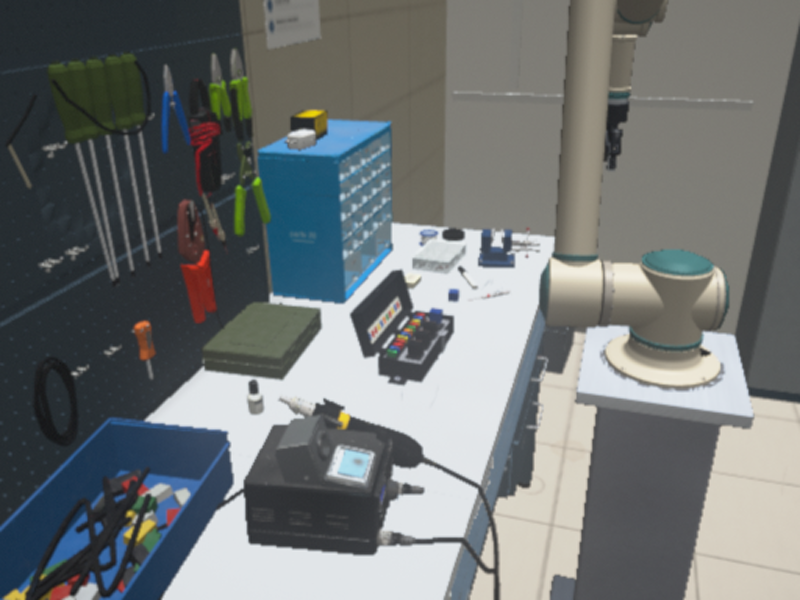

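The top view shows the box around (370,335), with the blue relay rightmost at (406,350) and the cover open at the top. I'll enlarge both views.

```bash
python3 - <<'E'
from rig import eyes
import cv2
a=eyes.get_image("top")[:,:,::-1][172:247,188:288]
b=eyes.get_image("side")[:,:,::-1][165:250,215:300]
cv2.imwrite("pics/tc.png",cv2.resize(a,None,fx=8,fy=8,interpolation=cv2.INTER_CUBIC))
cv2.imwrite("pics/sc.png",cv2.resize(b,None,fx=7,fy=7,interpolation=cv2.INTER_CUBIC))
E
```

```text
(no output)
```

View pics/tc.png

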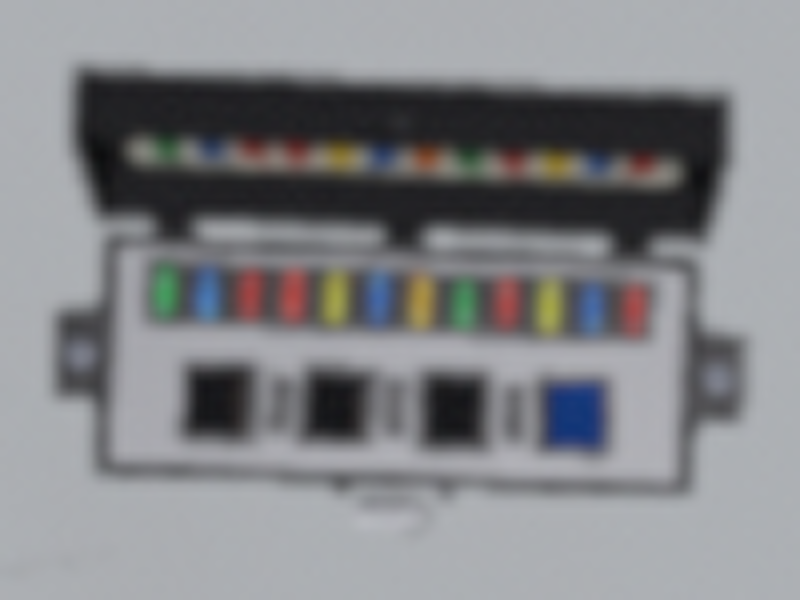

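View pics/sc.png

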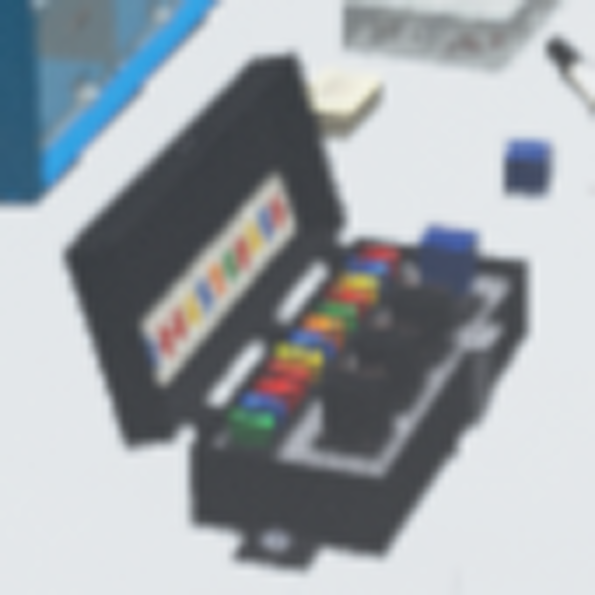

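```bash
cat > fit.py <<'E'
import numpy as np
from rig import eyes
from scipy.optimize import least_squares
C={n:eyes.camera_model(n) for n in("top","side")}
def proj(n,X):
    m=C[n];c=np.array(m["R"])@X+m["t"];p=np.array(m["intrinsics"])@c;return p[:2]/p[2]
def W(p,b):
    x,y,a=p[:3];c,s=np.cos(a),np.sin(a);return np.array([x+c*b[0]-s*b[1],y+s*b[0]+c*b[1],b[2]])
def cov(th,u,y,w): # u from hinge to edge, w height over hinge
    return [.047-u*np.cos(th)+w*np.sin(th),y,.041+u*np.sin(th)+w*np.cos(th)]
E
python3 - <<'E'
from fit import *
T=lambda u,v:np.array([188+(u+.5)/8-.5,172+(v+.5)/8-.5])
S=lambda u,v:np.array([215+(u+.5)/7-.5,165+(v+.5)/7-.5])
obs=[("top",T(102,470),lambda p:[-.044,.11,.04]),("top",T(688,490),lambda p:[-.044,-.11,.04]),
("top",T(112,238),lambda p:[.044,.11,.04]),("top",T(693,262),lambda p:[.044,-.11,.04]),
("top",T(217,402),lambda p:[-.016,.066,.06]),("top",T(337,405),lambda p:[-.016,.022,.06]),("top",T(456,410),lambda p:[-.016,-.022,.06]),
("top",T(575,415),lambda p:[-.016,-.066,.06+p[4]]),
("side",S(449,243),lambda p:[-.016,-.066,.06+p[4]]),
("side",S(383,553),lambda p:[-.044,.11,0]),("side",S(527,262),lambda p:[-.044,-.11,.04]),
("side",S(65,252),lambda p:cov(p[3],.094,.113,0.013)),("side",S(295,57),lambda p:cov(p[3],.094,-.113,0.013)),
("top",T(80,70),lambda p:cov(p[3],.094,.113,.026)),("top",T(728,97),lambda p:cov(p[3],.094,-.113,.026))]
r=least_squares(lambda p:np.concatenate([proj(n,W(p,f(p)))-o for n,o,f in obs]),[.4,.08,0,1.85,.009],x_scale=[.1,.1,.1,.1,.01],loss="soft_l1")
p=r.x;print(p)
for n,o,f in obs:print(n,o.round(1),(proj(n,W(p,f(p)))-o).round(2))
print("blue",W(p,[-.016,-.066,.06+p[4]]),"edge",W(p,cov(p[3],.094,0,.026)),"rim",W(p,cov(p[3],.094,0,0)),"clip",W(p,[-.046,0,.055]))
for b in([-.016,-.066,.06],[-.016,-.022,.06],[.11,0,.11]):print(W(p,b))
E
```

```text
[ 0.46806679  0.10029773 -0.05003108  1.82710798  0.00625581]
top [200.3 230.3] [-0.84  0.01]
top [273.6 232.8] [0.37 0.58]
top [201.6 201.3] [-0.55 -0.78]
top [274.2 204.3] [ 0.87 -0.61]
top [214.7 221.8] [-0.39 -0.32]
top [229.7 222.2] [-0.21 -0.07]
top [244.6 222.8] [ 0.06 -0.06]
top [259.4 223.4] [ 0.39 -0.03]
side [278.7 199.3] [0.15 0.02]
side [269.3 243.6] [0.48 1.64]
side [289.9 202. ] [1.   0.23]
side [223.9 200.6] [ 4.07 -0.33]
side [256.7 172.7] [-1.98 -0.17]
top [197.6 180.3] [-0.48 -0.31]
top [278.6 183.7] [ 0.83 -0.05]
blue [0.44878614 0.03518048 0.06625581] edge [0.56392767 0.0954977  0.1253378 ] rim [0.53880852 0.09675549 0.13192917] clip [0.42212435 0.1025982  0.055     ]
[0.44878614 0.03518048 0.06      ]
[0.45098659 0.07912542 0.06      ]
[0.57792915 0.0947966  0.11      ]
```

Emit:
drive_tool(
  deltas=[
    {"linear":[20,40,0],"twist":-5,"claw":0},
    {"linear":[40,80,0],"twist":-10,"claw":0},
    {"linear":[58,115,0],"twist":-15,"claw":0},
    {"linear":[75,150,0],"twist":-18.5,"claw":0},
    {"linear":[92,185,0],"twist":-18.5,"claw":0},
    {"linear":[110,220,0],"twist":-18.5,"claw":0},
    {"linear":[128,255,0],"twist":-18.5,"claw":0},
    {"linear":[146,290,0],"twist":-18.5,"claw":0},
    {"linear":[164,325,0],"twist":-18.5,"claw":0},
    {"linear":[182,360,0],"twist":-18.5,"claw":0},
    {"linear":[200,395,0],"twist":-18.5,"claw":0},
    {"linear":[218,430,0],"twist":-18.5,"claw":0},
  ],
  squeeze=30,
)

```text
clock: 1.2
position: [0.3732, -0.1219, 0.2425]
ee_rot: [0.0, 1.0, -0.025, 0.0]
contact_force: [1.6, -0.5, 0.3]
width: 0.0004
gripper_force: 0.0
```

Emit:
drive_tool(
  deltas=[
    {"linear":[17,35,0],"twist":0,"claw":0},
    {"linear":[34,70,0],"twist":0,"claw":0},
    {"linear":[51,105,0],"twist":0,"claw":0},
    {"linear":[64,135,0],"twist":0,"claw":0},
    {"linear":[76,157,0],"twist":0,"claw":0},
    {"linear":[76,157,-40],"twist":0,"claw":0},
    {"linear":[76,157,-70],"twist":0,"claw":0},
    {"linear":[76,157,-100],"twist":0,"claw":0},
    {"linear":[76,157,-125],"twist":0,"claw":0},
    {"linear":[76,157,-142],"twist":0,"claw":0},
    {"linear":[76,157,-142],"twist":0,"claw":0},
    {"linear":[76,157,-142],"twist":0,"claw":0},
  ],
)

```text
clock: 2.2
position: [0.4484, 0.0333, 0.0998]
ee_rot: [-0.0, 1.0, -0.025, -0.001]
contact_force: [-0.4, -0.4, 0.3]
width: -0.0002
gripper_force: 0.0
```

```bash
python3 - <<'E'
from rig import eyes,sensors
import cv2,numpy as np
print(sensors.get_state()["position"])
a=eyes.get_image("top")[:,:,::-1][172:247,188:288]
b=eyes.get_image("side")[:,:,::-1][135:210,240:340]
cv2.imwrite("pics/p1.png",cv2.resize(np.vstack([a,b]),None,fx=4,fy=4,interpolation=cv2.INTER_CUBIC))
E
```

```text
[0.44838723 0.03328312 0.09983954]
```

View pics/p1.png

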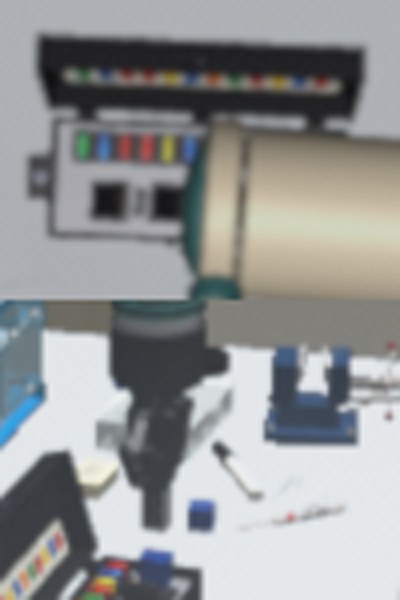

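The fingertips (155,528) are directly over the blue relay (157,555) in the side view. I'll press slowly.

Emit:
drive_tool(
  deltas=[
    {"linear":[0,1,-8],"twist":0,"claw":0},
    {"linear":[0,1,-14],"twist":0,"claw":0},
    {"linear":[0,1,-16],"twist":0,"claw":0},
    {"linear":[0,1,-17],"twist":0,"claw":0},
    {"linear":[0,1,-18],"twist":0,"claw":0},
    {"linear":[0,1,-19],"twist":0,"claw":0},
    {"linear":[0,1,-20],"twist":0,"claw":0},
    {"linear":[0,1,-21],"twist":0,"claw":0},
    {"linear":[0,1,-22],"twist":0,"claw":0},
    {"linear":[0,1,-23],"twist":0,"claw":0},
  ],
)

```text
clock: 3.13
position: [0.4491, 0.0342, 0.0777]
ee_rot: [0.0, 1.0, -0.025, 0.0]
contact_force: [-1.7, -0.4, 4.6]
width: -0.0
gripper_force: 2.4
```

In contact, at about 5 N of sliding friction. Continuing.

Emit:
drive_tool(
  deltas=[
    {"linear":[0,0,-1],"twist":0,"claw":0},
    {"linear":[0,0,-2],"twist":0,"claw":0},
    {"linear":[0,0,-3],"twist":0,"claw":0},
    {"linear":[0,0,-4],"twist":0,"claw":0},
    {"linear":[0,0,-5],"twist":0,"claw":0},
  ],
)

```text
clock: 3.55
position: [0.4491, 0.0342, 0.0723]
ee_rot: [0.0, 1.0, -0.025, 0.0]
contact_force: [-0.8, -0.1, 4.4]
width: 0.0002
gripper_force: 2.4
```

Emit:
drive_tool(
  deltas=[
    {"linear":[0,0,-0.7],"twist":0,"claw":0},
    {"linear":[0,0,-1.4],"twist":0,"claw":0},
  ],
)

```text
clock: 3.72
position: [0.4491, 0.0342, 0.0709]
ee_rot: [0.0, 1.0, -0.025, 0.0]
contact_force: [-2.3, -0.6, 13.2]
width: -0.0001
gripper_force: 6.8
```

Emit:
drive_tool(
  deltas=[
    {"linear":[0,0,-0.4],"twist":0,"claw":0},
    {"linear":[0,0,-0.4],"twist":0,"claw":0},
  ],
)

```text
clock: 3.88
position: [0.4491, 0.0342, 0.071]
ee_rot: [0.0, 1.0, -0.025, 0.0]
contact_force: [-2.1, 0.1, 8.6]
width: -0.0002
gripper_force: 4.5
```

Relay home: it stopped hard at tip height 60 mm, force reading 9–13 N. Next I'll work out the cover path, and lift off.

```bash
python3 - <<'E'
from fit import *
p=[.46807,.1003,-.05003]
for i,th in enumerate(np.linspace(1.85,0,23)):
    u=.072+.012*(i/22)
    c=cov(th,u,0,.026)
    bx=(cov(th,.094,0,.026)[0] if th>np.pi/2 else c[0])+.011
    if th<.3: bx-=.006*(1-th/.3)  # slide to front edge
    print(i,round(th,2),(1000*(W(p,[bx,0,c[2]])+[0,0,.011])).round(0))
E
```

```text
0 1.85 [577.  95. 114.]
1 1.77 [570.  95. 118.]
2 1.68 [562.  96. 122.]
3 1.6 [554.  96. 125.]
4 1.51 [548.  96. 128.]
5 1.43 [541.  97. 130.]
6 1.35 [535.  97. 131.]
7 1.26 [528.  97. 132.]
8 1.18 [521.  98. 132.]
9 1.09 [514.  98. 132.]
10 1.01 [507.  98. 131.]
11 0.92 [500.  99. 130.]
12 0.84 [493.  99. 128.]
13 0.76 [486.  99. 125.]
14 0.67 [480. 100. 122.]
15 0.59 [474. 100. 118.]
16 0.5 [468. 100. 114.]
17 0.42 [462. 101. 109.]
18 0.34 [457. 101. 104.]
19 0.25 [452. 101.  98.]
20 0.17 [446. 101.  92.]
21 0.08 [441. 102.  85.]
22 0.0 [436. 102.  78.]
```

Emit:
drive_tool(
  deltas=[
    {"linear":[0,0,10],"twist":0,"claw":0},
    {"linear":[0,0,40],"twist":0,"claw":0},
    {"linear":[0,0,75],"twist":0,"claw":0},
    {"linear":[0,0,110],"twist":0,"claw":0},
    {"linear":[0,0,145],"twist":0,"claw":0},
    {"linear":[0,0,165],"twist":0,"claw":0},
    {"linear":[35,13,165],"twist":0,"claw":0},
    {"linear":[70,26,165],"twist":0,"claw":0},
    {"linear":[105,40,165],"twist":0,"claw":0},
    {"linear":[135,52,165],"twist":0,"claw":0},
    {"linear":[151,60,165],"twist":0,"claw":0},
    {"linear":[151,60,165],"twist":0,"claw":0},
  ],
)

```text
clock: 4.88
position: [0.6034, 0.0958, 0.2335]
ee_rot: [-0.0, 1.0, -0.024, 0.0]
contact_force: [0.3, -0.3, 0.3]
width: -0.0001
gripper_force: 0.0
```

```bash
python3 - <<'E'
from rig import eyes,sensors
import cv2,numpy as np
print(sensors.get_state()["position"])
b=eyes.get_image("side")[:,:,::-1][110:250,200:340]
cv2.imwrite("pics/p2.png",cv2.resize(b,None,fx=4,fy=4,interpolation=cv2.INTER_CUBIC))
E
```

```text
[0.60339045 0.09575371 0.23354936]
```

View pics/p2.png

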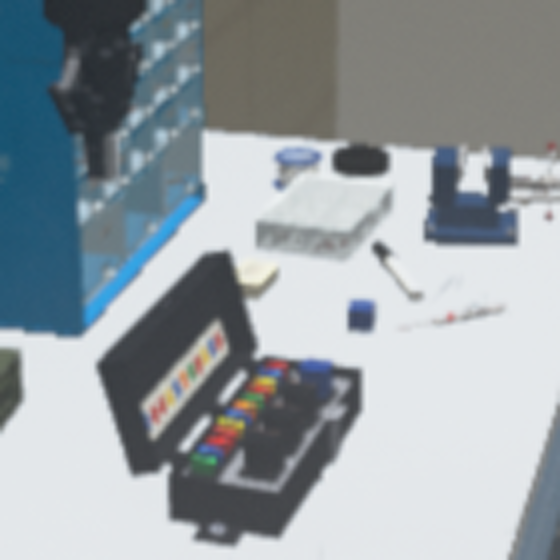

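The blue relay (317,370) now sits low like its neighbours. I'll lower the fingers behind the cover and start pushing.

Emit:
drive_tool(
  deltas=[
    {"linear":[0,0,-35],"twist":0,"claw":0},
    {"linear":[0,0,-70],"twist":0,"claw":0},
    {"linear":[0,0,-100],"twist":0,"claw":0},
    {"linear":[0,0,-119],"twist":0,"claw":0},
    {"linear":[0,0,-119],"twist":0,"claw":0},
    {"linear":[-8,0,-119],"twist":0,"claw":0},
    {"linear":[-16,0,-119],"twist":0,"claw":0},
    {"linear":[-23,0,-119],"twist":0,"claw":0},
    {"linear":[-30,0,-116],"twist":0,"claw":0},
    {"linear":[-38,1,-112],"twist":0,"claw":0},
  ],
)

```text
clock: 5.77
position: [0.5623, 0.095, 0.1253]
ee_rot: [0.0, 1.0, -0.025, 0.002]
contact_force: [1.2, -0.6, -1.1]
width: 0.0002
gripper_force: 0.7
```

Emit:
drive_tool(
  deltas=[
    {"linear":[-8,0,2],"twist":0,"claw":0},
    {"linear":[-14,1,5],"twist":0,"claw":0},
    {"linear":[-21,1,7],"twist":0,"claw":0},
    {"linear":[-27,1,8],"twist":0,"claw":0},
    {"linear":[-34,2,9],"twist":0,"claw":0},
    {"linear":[-41,2,9],"twist":0,"claw":0},
    {"linear":[-48,2,9],"twist":0,"claw":0},
    {"linear":[-55,3,8],"twist":0,"claw":0},
    {"linear":[-62,3,7],"twist":0,"claw":0},
    {"linear":[-69,3,5],"twist":0,"claw":0},
    {"linear":[-76,4,2],"twist":0,"claw":0},
  ],
)

```text
clock: 6.68
position: [0.4851, 0.099, 0.1254]
ee_rot: [0.0, 1.0, -0.025, -0.0]
contact_force: [2.0, -0.9, 0.3]
width: -0.0002
gripper_force: 0.5
```

```bash
python3 - <<'E'
from rig import eyes,sensors
import cv2,numpy as np
s=sensors.get_state();print(s["position"],s["contact_force"])
b=eyes.get_image("side")[:,:,::-1][110:250,200:340]
cv2.imwrite("pics/p3.png",cv2.resize(b,None,fx=4,fy=4,interpolation=cv2.INTER_CUBIC))
E
```

```text
[0.48514119 0.09902105 0.12535628] [ 2.04241025 -0.91967514  0.33097582]
```

View pics/p3.png

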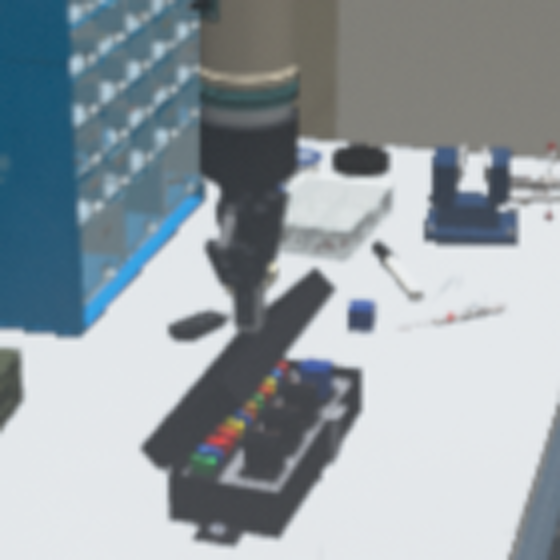

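The cover is following the fingers, now roughly 0.9 rad open. Continuing down to just above the clip.

Emit:
drive_tool(
  deltas=[
    {"linear":[-6,1,-3],"twist":0,"claw":0},
    {"linear":[-12,1,-7],"twist":0,"claw":0},
    {"linear":[-18,1,-11],"twist":0,"claw":0},
    {"linear":[-24,2,-16],"twist":0,"claw":0},
    {"linear":[-29,2,-21],"twist":0,"claw":0},
    {"linear":[-34,2,-27],"twist":0,"claw":0},
    {"linear":[-40,2,-32],"twist":0,"claw":0},
    {"linear":[-45,3,-36],"twist":0,"claw":0},
    {"linear":[-48,3,-38],"twist":0,"claw":0},
    {"linear":[-48,3,-38],"twist":0,"claw":0},
  ],
)

```text
clock: 7.57
position: [0.4366, 0.1023, 0.0869]
ee_rot: [0.0, 1.0, -0.025, -0.001]
contact_force: [0.2, 0.2, 1.0]
width: 0.0
gripper_force: 0.0
```

Emit:
drive_tool(
  deltas=[
    {"linear":[0,0,-1],"twist":0,"claw":0},
    {"linear":[0,0,-2],"twist":0,"claw":0},
    {"linear":[0,0,-3],"twist":0,"claw":0},
    {"linear":[0,0,-4],"twist":0,"claw":0},
    {"linear":[0,0,-5],"twist":0,"claw":0},
  ],
)

```text
clock: 7.98
position: [0.4369, 0.1023, 0.0834]
ee_rot: [0.0, 1.0, -0.025, -0.001]
contact_force: [-4.7, 0.4, 10.3]
width: -0.0001
gripper_force: 5.0
```

Emit:
drive_tool(
  deltas=[
    {"linear":[0,0,-1],"twist":0,"claw":0},
    {"linear":[0,0,-2],"twist":0,"claw":0},
    {"linear":[0,0,-3],"twist":0,"claw":0},
  ],
)

```text
clock: 8.23
position: [0.4375, 0.1022, 0.0797]
ee_rot: [0.0, 1.0, -0.025, -0.0]
contact_force: [-0.2, -0.3, 1.9]
width: 0.0001
gripper_force: 0.2
```

Emit:
drive_tool(
  deltas=[
    {"linear":[0,0,-1],"twist":0,"claw":0},
    {"linear":[0,0,-2],"twist":0,"claw":0},
    {"linear":[0,0,-2.5],"twist":0,"claw":0},
    {"linear":[0,0,-2.5],"twist":0,"claw":0},
  ],
)

```text
clock: 8.57
position: [0.4385, 0.1022, 0.0779]
ee_rot: [0.0, 1.0, -0.025, 0.001]
contact_force: [-2.6, 0.4, 9.9]
width: -0.0001
gripper_force: 4.7
```

Hard stop at 67 mm tip height, so the cover is shut. Withdrawing.

Emit:
drive_tool(
  deltas=[
    {"linear":[0,0,10],"twist":0,"claw":0},
    {"linear":[0,0,40],"twist":0,"claw":0},
    {"linear":[0,0,75],"twist":0,"claw":0},
    {"linear":[0,0,110],"twist":0,"claw":0},
    {"linear":[0,0,145],"twist":0,"claw":0},
    {"linear":[0,0,165],"twist":0,"claw":0},
    {"linear":[-10,-35,165],"twist":0,"claw":0},
    {"linear":[-20,-70,165],"twist":0,"claw":0},
    {"linear":[-30,-105,165],"twist":0,"claw":0},
    {"linear":[-40,-140,165],"twist":0,"claw":0},
    {"linear":[-50,-170,165],"twist":0,"claw":0},
    {"linear":[-50,-170,165],"twist":0,"claw":0},
  ],
)

```text
clock: 9.57
position: [0.3869, -0.0726, 0.242]
ee_rot: [0.002, 1.0, -0.028, -0.0]
contact_force: [0.5, -0.6, 0.4]
width: -0.0005
gripper_force: 0.0
```

```bash
python3 - <<'E'
from rig import eyes,sensors
import cv2,numpy as np
s=sensors.get_state();print(s["position"],s["contact_force"])
a=eyes.get_image("top")[:,:,::-1][160:260,180:320]
b=eyes.get_image("side")[:,:,::-1][150:250,200:340]
cv2.imwrite("pics/p4.png",cv2.resize(np.vstack([a,b]),None,fx=3,fy=3,interpolation=cv2.INTER_CUBIC))
E
```

```text
[ 0.38685659 -0.072553    0.2420277 ] [ 0.52959883 -0.62312706  0.39686504]
```

View pics/p4.png

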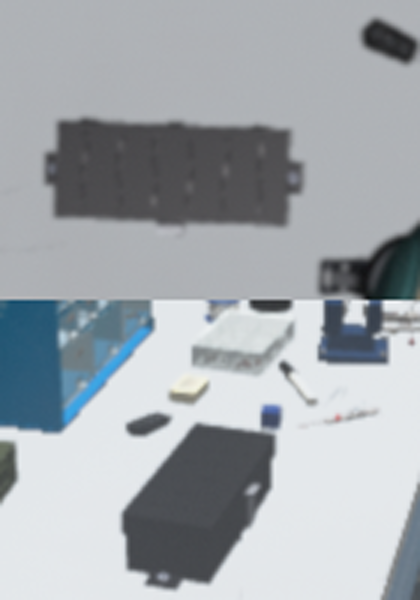

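The cover is shut and level, with the clip over its front edge at (253,488), and the bystanders haven't moved.

```bash
python3 -c "
from rig import manip
print(manip.sign_off())"
```

```text
the job is handed in; nothing more can be done
None
```

I pressed the blue relay down to its hard stop, closed the cover until the clip gave way and held, then withdrew and handed the job in at about 10 s; the other things on the bench look undisturbed in the final pictures.

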